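# Count to the third gap and put the tea tin away

### The job

Find the tea tin's place in the white tin rack by counting: starting at the end with the green knob, run a closed fingertip along the wooden front rail over the first, the second and then the third gap, touching the rail over each in turn, and go no further along it. Then push the mustard-yellow tea tin along the counter into that third gap until it is fully home against the backstop. Never lift or tip the tin, and leave everything else standing where it is.

Things in the scene. Friction and masses are not known exactly. Their poses are not given: they have to be found in the camera images.
- rack: white steel tin rack fixed to the counter, 376 mm long (y) over its end posts, 90 mm deep (x), 64 mm high. Origin: its centre, on the counter; its open front looks to its -x, z up. Seven dividers (4 mm thick, round 6 mm front edges at x = -42 mm) at y = -174 to 174 mm, 58 mm apart, make six gaps 52 mm clear at the mouth, with no floor: tins slide on the counter, under the front rail (underside 57 mm high)
- backstop (a point): middle of the face of the rack's backstop, 34 mm high along all gaps, at rack x = 39, y = 0, z = 17 mm. A 90 mm tin that is fully home touches it and has its near end at rack x = -51 mm, 6 mm proud of the front (x = -45 mm)
- rail1: length of the wooden front rail over the first gap from the rack's +y end and centred on it: 14 (x) x 58 (y) x 7 mm, origin at its centre, top face 64 mm above the counter, at rack x = -36, y = 145 mm. The six lengths join over the dividers (dark lines) as one flat rigid rail
- rail2: length of the wooden front rail over the second gap from the rack's +y end and centred on it: 14 (x) x 58 (y) x 7 mm, origin at its centre, top face 64 mm above the counter, at rack x = -36, y = 87 mm. The six lengths join over the dividers (dark lines) as one flat rigid rail
- rail3: length of the wooden front rail over the third gap from the rack's +y end and centred on it: 14 (x) x 58 (y) x 7 mm, origin at its centre, top face 64 mm above the counter, at rack x = -36, y = 29 mm. The six lengths join over the dividers (dark lines) as one flat rigid rail
- rail4: length of the wooden front rail over the fourth gap from the rack's +y end and centred on it: 14 (x) x 58 (y) x 7 mm, origin at its centre, top face 64 mm above the counter, at rack x = -36, y = -29 mm. The six lengths join over the dividers (dark lines) as one flat rigid rail
- rail5: length of the wooden front rail over the fifth gap from the rack's +y end and centred on it: 14 (x) x 58 (y) x 7 mm, origin at its centre, top face 64 mm above the counter, at rack x = -36, y = -87 mm. The six lengths join over the dividers (dark lines) as one flat rigid rail
- rail6: length of the wooden front rail over the sixth gap from the rack's +y end and centred on it: 14 (x) x 58 (y) x 7 mm, origin at its centre, top face 64 mm above the counter, at rack x = -36, y = -145 mm. The six lengths join over the dividers (dark lines) as one flat rigid rail
- green_knob: dark green round knob, 22 mm across, 23 mm high, fixed on the top of one end of the rack (rack y = +180 or -180 mm, x = -36 mm; either end by chance): the gaps are counted from this end. Origin at its underside, 64 mm above the counter. A white knob of the same shape stands on the other end
- tea_tin: the mustard-yellow tea tin, loose on the counter in front of the rack, about 0.2 kg; 90 x 40 x 46 mm (x, y, z), lid on; origin at the centre of its underside, x along its length, z up. Turned by up to 0.25 rad against the rack
- blue_tin: blue tin with a steel lid stored in the end gap at the rack's +y end, loose; 90 x 40 x 46 mm (x, y, z), lid on; origin at the centre of its underside, x along its length, z up
- cream_tin: cream tin with a pale green lid stored in the end gap at the rack's -y end, loose; 90 x 40 x 46 mm (x, y, z), lid on; origin at the centre of its underside, x along its length, z up
- spice_jar: amber spice jar with a black cap, 48 mm across, 85 mm high, on the counter to the left; origin under its centre
- salt_pot: white salt pot with a steel cap, 52 mm across, 75 mm high, on the counter to the right; origin under its centre
- mug: blue mug, 80 mm across, 90 mm high, right of the rack; origin under its centre
- sauce: red sauce bottle, 56 mm across, 170 mm high, left of the rack; origin under its centre
- butter: cream butter tub with a yellow lid, 80 x 120 x 50 mm, behind the rack; origin under its centre
Not all that is in view belongs to the job. Several things look just like the tea_tin: the one meant starts nearest to the robot's base.

How it is judged:
On the way, in this order (a step that is already met when the one before it is completed fails the run):
1. a fingertip touches the rail over the first gap from the green knob (and over neither of the other two) (((y of green_knob in the frame of rack above 0 m and contact force between the fingers and rail1 above 0.3 N and not (contact force between the fingers and rail2 above 0.3 N) and not (contact force between the fingers and rail3 above 0.3 N)) or (not (y of green_knob in the frame of rack above 0 m) and contact force between the fingers and rail6 above 0.3 N and not (contact force between the fingers and rail5 above 0.3 N) and not (contact force between the fingers and rail4 above 0.3 N)))), for 0.05 s.
2. a fingertip touches the rail over the second gap from the green knob (and over neither of the other two) (((y of green_knob in the frame of rack above 0 m and contact force between the fingers and rail2 above 0.3 N and not (contact force between the fingers and rail1 above 0.3 N) and not (contact force between the fingers and rail3 above 0.3 N)) or (not (y of green_knob in the frame of rack above 0 m) and contact force between the fingers and rail5 above 0.3 N and not (contact force between the fingers and rail6 above 0.3 N) and not (contact force between the fingers and rail4 above 0.3 N)))), for 0.05 s.
3. a fingertip touches the rail over the third gap from the green knob (and over neither of the other two) (((y of green_knob in the frame of rack above 0 m and contact force between the fingers and rail3 above 0.3 N and not (contact force between the fingers and rail1 above 0.3 N) and not (contact force between the fingers and rail2 above 0.3 N)) or (not (y of green_knob in the frame of rack above 0 m) and contact force between the fingers and rail4 above 0.3 N and not (contact force between the fingers and rail6 above 0.3 N) and not (contact force between the fingers and rail5 above 0.3 N)))), for 0.05 s.
4. the tea tin is fully home in the third gap (x of tea_tin in the frame of rack between -0.011 and 0.002 m and ((y of green_knob in the frame of rack above 0 m and y of tea_tin in the frame of rack between 0.017 and 0.041 m) or (not (y of green_knob in the frame of rack above 0 m) and y of tea_tin in the frame of rack between -0.041 and -0.017 m)) and angle between the x axis of tea_tin and the x axis of rack, either way round below 0.25 rad and height (world z) of tea_tin below 0.005 m and angle between tea_tin's own z axis and vertical below 0.1 rad), for 0.2 s.
At the end, for the whole second after the job is handed in: The tea tin lies flat on the counter in the third gap from the green knob, its far end within 5 mm of the backstop, within 12 mm of the gap's centre line and 0.25 rad of square, at rest; all other things within 20 mm of where they stood (all of step 4 and linear speed of tea_tin below 0.01 m/s and distance of each of blue_tin, cream_tin, spice_jar, salt_pot, mug, sauce, butter from where it was at the start of the episode below 0.02 m); the robot touches nothing.
It fails at once if the rail is touched beyond the third gap ((y of green_knob in the frame of rack above 0 m and (contact force between the fingers and rail4 above 1 N or contact force between the fingers and rail5 above 1 N or contact force between the fingers and rail6 above 1 N)) or (not (y of green_knob in the frame of rack above 0 m) and (contact force between the fingers and rail1 above 1 N or contact force between the fingers and rail2 above 1 N or contact force between the fingers and rail3 above 1 N))).
It fails at once if the tea tin is lifted off the counter (height (world z) of tea_tin above 0.012 m).
It fails at once if the tea tin is tipped (angle between tea_tin's own z axis and vertical above 0.3 rad).
It fails at once if a bystander is moved by more than 20 mm or tipped (distance of any of blue_tin, cream_tin, spice_jar, salt_pot, mug, sauce, butter from where it was at the start of the episode above 0.02 m or angle between any of blue_tin, cream_tin, spice_jar, salt_pot, mug, sauce, butter's own z axis and vertical above 0.35 rad).
It also fails if it takes over 56 s, if anything falls off the work surface, if the arm or the gripper's body presses on something with over 40 N, if the wrist force passes 120 N, or if a joint passes its speed limit or range.

### The arm

A 7-joint arm with a two-finger parallel gripper is mounted at the origin on the work surface. World frame = base frame: x ahead of the robot, y to its left, z up, the work surface at z = 0. Lengths are in m, angles in rad, forces in N, time in s.
With the tool pointing down it reaches from about 0.425 to 0.8 m from the base axis. Payload 8.3 kg.
Tool frame: the origin (TCP) lies at the very end of the fingers, on their centre line; the grasp point (between the pads) lies 19 mm behind it; z points along the fingers, y is the line along which they close (so a half turn about z gives the same grasp; the last joint's range is limited). The gripper opens to 85 mm and grips with 20 to 120 N. Pads are 22 mm wide; open, the fingers measure 114 mm over their backs; the gripper's body (76 mm by 85 mm) begins 54 mm behind the grasp point. The pads swing forward as they close: fully open they stand 13 mm farther back than shut.
Start: joints at [-1.175, 0.383, 0.016, 1.37, -0.006, 1.388, -0.046], TCP at [0.277, 0.56, 0.231] pointing down, gripper open.
Joint ranges: [-2.95, 2.95], [-0.25, 2.06], [-1.52, 1.56], [0.18, 2.33], [-1.44, 4.58], [0.02, 2.06], [-3.01, 3.01]. Speed limits (rad/s): [2.39, 2.39, 3.01, 3.01, 3.14, 3.14, 3.14].

### API

Orientations are given as a unit quaternion [w, x, y, z].
In Python, from workcell import env, snapshot, camera_params, boxes_of, masks_of gives the robot as it stands.
- The arm moves only by the tool jog_arm, never from a script. Its argument "motion" is a list of rows, each an object with "jaw": the gripper command: -1 is fully open, 1 is shut, values between are in proportion; "offset": the shift along the tool's x, y, z in mm, a list of three; "rotation": the turn, a rotation vector about the tool's x, y, z in rad, a list of three. In form: [{"jaw": jaw, "offset": [dx, dy, dz], "rotation": [ax, ay, az]}, ...]. A call has 1 to 5 rows; each row is the pose to reach, as a shift and turn from the pose commanded when the call began, along the tool's axes at that moment; what a row does not reach only later rows make up. A row lasts 1/10 s, in which the tool goes at most 50 mm and 8.59 degrees, less where a joint would pass 70% of its speed; a pose out of reach is approached as far as the arm can. A call with a gripper value outside its range is refused whole. The fingers move at their own pace and stop on an object; "squeeze" is the grip in N (left out, the last holds). Time passes only in rows, so rows that repeat a pose let the fingers close. It gives the time, the measured TCP pose, the force, the opening and the grip force at its end, in the units of the state.
- env.sense(): the state, without advancing time (a new reading comes with each control period).
- snapshot(name): name is "scene" or "side" or "wrist"; returns (picture, depth): 384x512x3 uint8, red, green, blue; 384x512 float32, m along the optical axis (not along the pixel's ray), 0 where there is no reading.
- camera_params(name): a dict with "fx", "fy", "cx", "cy" (pixels), "rvec" (rotation vector, rad) and "tvec" (3), from world to camera coordinates, as OpenCV has them; the wrist camera has in their place "hand_eye" (4x4, takes a point from camera to tool coordinates, whose origin is the TCP and whose axes are the flange's). Camera axes: x right, y down, z forward; pixel columns grow to the right and rows downward; lengths in m; the calibration is good to about 2 mm. A picture is of the moment at which its call begins: read the wrist's pose just before it. camera_params takes no time and is no camera call.
- env.sign_off(): hands the job in; it is judged then, once.
Trained networks look in the newest picture that a camera, given by its name, has taken for a name from the list of things; names that differ only in an ending like _2 or _b are one class to them, and where a whole thing is asked for, a point or a joint stands for the part that bears it (a point fixed in the world has none). Each returns a list of dicts, best first, with "conf" (0 to 1); they miss things now and then, are a little off and sometimes report something else, mostly with a low value. They report only what shows in the picture. A call takes as long as a camera call. They do not tell look-alikes from the thing itself.
- boxes_of(camera, query): "position" ([x, y, z] in m, in world coordinates, good to about 4 mm: the middle of the surface that is visible of it).
- masks_of(camera, query): "mask" (384x512 bool, what is visible of it).
The state is a dict: "time_s": time; "joints": joint angles; "joint_velocities": joint speeds; "tau": joint torques, N m; "tcp_pos": TCP position; "ee_rot": TCP orientation; "contact_force": force on the tool from outside, world axes, zero at the start; "wrist_torque": the same for the moment, N m; "gripper_width": finger opening in m; "finger_force": force on a finger pad.
Only numpy, scipy, OpenCV 4.12 (cv2) and the standard library are available. Lean on these libraries where they do the work, as an engineer would, in place of code of your own. Each camera call takes 0.05 s, during which the arm holds its last target. There are 200 camera calls.

## Working session

There is one attempt and no reset: what is moved stays moved. The work goes in short steps, Python scripts to look and compute and a tool call to move; the robot and the scene stay as the last step left them, time stands still between calls to the robot, and variables do not carry over. Pictures are saved under pics/ and viewed, at most 10 in all, crops included, and the job is handed in when it is done.

Besides the shell and the picture viewer there is one more tool, called after "Request:" as a command line: name --argument value ..., lists and objects as JSON in quotes. jog_arm: Moves the arm, as the interface text tells. Its arguments: {"type":"object","properties":{"motion":{"type":"array","items":{"type":"object","properties":{"jaw":{"type":"number"},"offset":{"type":"array","items":{"type":"number"}},"rotation":{"type":"array","items":{"type":"number"}}}}},"squeeze":{"type":"number"}},"required":["motion"]}

```bash
mkdir -p pics; ls; python3 - <<'E'
from workcell import env, snapshot, camera_params, boxes_of, masks_of
import cv2, numpy as np
s=env.sense(); print({k:np.round(v,3) for k,v in s.items()})
for c in ["scene","side"]:
    im,d=snapshot(c); cv2.imwrite(f"pics/{c}0.png",im[:,:,::-1]); np.save(f"pics/{c}0.npy",d)
    p=camera_params(c); print(c,{k:np.round(v,3) for k,v in p.items()})
    R=cv2.Rodrigues(np.array(p['rvec'],float))[0]; print('cam at',-R.T@np.array(p['tvec']))
    for q in ["rack","green_knob","tea_tin","blue_tin","cream_tin","spice_jar","salt_pot"]:
        print(q,[(np.round(b['position'],3).tolist(),round(b['conf'],2)) for b in boxes_of(c,q)])
E
```

```text
pics
{'time_s': np.float64(0.0), 'joints': array([-1.175,  0.384,  0.016,  1.371, -0.006,  1.388, -0.046]), 'joint_velocities': array([ 0.001,  0.001,  0.001, -0.001,  0.001,  0.   , -0.   ]), 'tau': array([-1.0000e-03, -6.2760e+01,  8.4400e-01, -3.7183e+01,  1.7000e-02,
        1.4000e-02,  0.0000e+00]), 'tcp_pos': array([0.277, 0.56 , 0.23 ]), 'ee_rot': array([-0.   ,  0.227,  0.974, -0.001]), 'contact_force': array([0.432, 0.088, 0.074]), 'wrist_torque': array([ 0.041, -0.01 , -0.071]), 'finger_force': np.float64(0.0), 'gripper_width': np.float64(0.085)}
scene {'fx': np.float64(442.574), 'fy': np.float64(442.574), 'cx': np.float64(254.768), 'cy': np.float64(192.161), 'rvec': array([ 1.737,  1.43 , -0.804]), 'tvec': array([-0.104, -0.253,  1.917])}
cam at [ 1.74703445 -0.21002011  0.80810755]
rack [([0.678, 0.042, 0.03], 0.97), ([0.649, 0.184, 0.047], 0.71)]
green_knob [([0.598, -0.14, 0.081], 0.51)]
tea_tin [([0.752, 0.275, 0.036], 0.83), ([0.492, 0.046, 0.037], 0.76), ([0.522, 0.207, 0.038], 0.64)]
blue_tin [([0.649, 0.183, 0.045], 0.69)]
cream_tin [([0.631, -0.104, 0.046], 0.57)]
spice_jar []
salt_pot [([0.44, -0.371, 0.044], 0.68)]
side {'fx': np.float64(370.909), 'fy': np.float64(370.909), 'cx': np.float64(248.695), 'cy': np.float64(190.792), 'rvec': array([ 2.348, -0.333,  0.12 ]), 'tvec': array([-0.579,  0.165,  0.87 ])}
cam at [ 0.43077697 -0.6315145   0.73131331]
rack [([0.637, 0.017, 0.044], 0.89)]
green_knob [([0.599, 0.014, 0.066], 0.73), ([0.596, -0.139, 0.086], 0.53)]
tea_tin [([0.5, 0.193, 0.051], 0.92), ([0.471, 0.044, 0.045], 0.85), ([0.729, 0.271, 0.047], 0.63)]
blue_tin [([0.616, 0.186, 0.046], 0.71)]
cream_tin [([0.621, -0.102, 0.048], 0.7)]
spice_jar [([0.438, 0.362, 0.055], 0.58), ([0.615, 0.185, 0.047], 0.58), ([0.471, 0.042, 0.044], 0.42)]
salt_pot [([0.423, -0.382, 0.076], 0.86), ([0.619, -0.103, 0.047], 0.6), ([0.439, 0.358, 0.053], 0.21)]
```

```bash
python3 - <<'E'
import cv2
im=cv2.imread('pics/side0.png'); cv2.imwrite('pics/side0b.png',cv2.resize(im,(800,600),interpolation=cv2.INTER_CUBIC))
E
```

```text
(no output)
```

View pics/scene0.png

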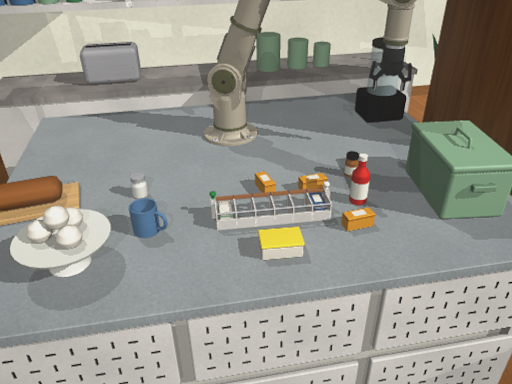

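View pics/side0.png

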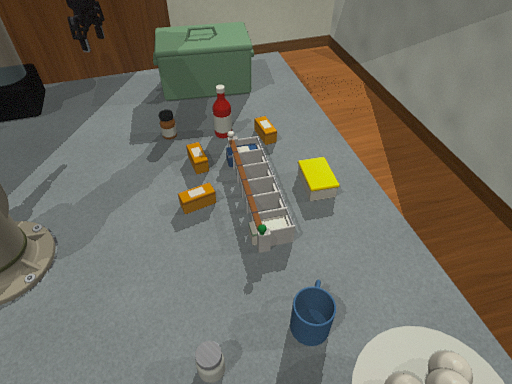

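Scene picture: green knob at (213,195), on the rack's -y end, and white knob at (327,187). In the side picture the green knob is at (262,229).
Mustard tins in the side picture are at (197,198), world about (0.48, 0.045); (197,157), about (0.51, 0.20); and (265,130), about (0.74, 0.27). The one at (197,198) is nearest the base, about 0.48 m away, so it fits the description. I'll confirm it in a crop and fit the poses.

```bash
cat > h.py <<'E'
from workcell import env, snapshot, camera_params, boxes_of, masks_of
import cv2, numpy as np
from scipy.spatial.transform import Rotation as Ro
def pose():
    s=env.sense(); q=s['ee_rot']; return np.array(s['tcp_pos']), Ro.from_quat([q[1],q[2],q[3],q[0]])
def cloud(c,d):
    p=camera_params(c); v,u=np.mgrid[:d.shape[0],:d.shape[1]]
    X=np.stack([(u-p['cx'])/p['fx']*d,(v-p['cy'])/p['fy']*d,d],-1)
    if c=='wrist':
        t,R=pose(); H=np.array(p['hand_eye']); X=X@H[:3,:3].T+H[:3,3]; return X@R.as_matrix().T+t
    R=cv2.Rodrigues(np.array(p['rvec'],float))[0]; return (X-np.array(p['tvec']))@R
def top(pts,lo,hi):
    q=pts[(pts[:,2]>lo)&(pts[:,2]<hi)]
    r=cv2.minAreaRect((q[:,:2]*1000).astype(np.float32)); return len(q),np.median(q[:,2]),r
E
python3 - <<'E'
from h import *
for c in ["side","scene"]:
    im,d=snapshot(c); W=cloud(c,d)
    for q in ["tea_tin","rack","green_knob"]:
        for b in masks_of(c,q):
            m=b['mask']&(d>0); P=W[m]
            if q=="tea_tin": print(c,q,round(b['conf'],2),top(P,.042,.055), P.min(0).round(3),P.max(0).round(3))
            if q=="rack": print(c,q,round(b['conf'],2),top(P,.058,.07))
            if q=="green_knob": print(c,q,round(b['conf'],2),np.median(P,0).round(3),m.sum())
    if c=='side':
        cv2.imwrite('pics/crop.png',cv2.resize(im[120:260,150:330],None,fx=4,fy=4,interpolation=cv2.INTER_CUBIC)[:,:,::-1])
    # brown rail
    hsv=cv2.cvtColor(im,cv2.COLOR_RGB2HSV)
    m=(hsv[...,0]<18)&(hsv[...,1]>90)&(W[...,2]>.058)&(W[...,2]<.07)&(abs(W[...,0]-.61)<.06)&(abs(W[...,1]-.03)<.22)
    P=W[m]; print(c,'rail',top(P,.058,.07)); l=cv2.fitLine((P[:,:2]*1000).astype(np.float32),cv2.DIST_HUBER,0,.01,.01).ravel(); print(l)
E
```

```text
side tea_tin 0.76 (260, np.float64(0.04473869083404039), ((503.3223571777344, 209.99905395507812), (38.61867904663086, 90.80892181396484), 5.963886737823486)) [ 0.481  0.164 -0.   ] [0.529 0.257 0.048]
side tea_tin 0.74 (688, np.float64(0.04865005429624514), ((636.8731689453125, 34.86114501953125), (366.4067077636719, 89.64604187011719), 87.34980010986328)) [ 0.584 -0.148 -0.005] [0.714 0.294 0.067]
side tea_tin 0.63 (367, np.float64(0.0448713486595067), ((474.3505859375, 48.18659591674805), (88.34259796142578, 40.76397705078125), 11.590266227722168)) [ 0.427  0.021 -0.001] [0.522 0.071 0.049]
side rack 0.9 (907, np.float64(0.06191738753006906), ((637.6831665039062, 39.984527587890625), (375.8140563964844, 89.72956085205078), 87.2765884399414))
side green_knob 0.49 [ 0.592 -0.14   0.083] 70
side rail (468, np.float64(0.0629690674176556), ((602.17041015625, 50.272125244140625), (334.0368347167969, 14.751769065856934), 87.2083969116211))
[4.9182430e-02 9.9878979e-01 6.0082025e+02 3.1380568e+01]
scene tea_tin 0.86 (163, np.float64(0.04538775897433407), ((477.85321044921875, 50.414764404
[... 230 characters left out ...]
7734, 91.9531021118164), 0.6451603174209595)) [0.483 0.163 0.006] [0.608 0.256 0.086]
scene tea_tin 0.61 (225, np.float64(0.04507275299259096), ((737.02197265625, 282.0807800292969), (42.70922088623047, 88.49118041992188), 5.686389446258545)) [ 0.646  0.236 -0.005] [0.764 0.328 0.05 ]
scene rack 0.69 (611, np.float64(0.0618435658317022), ((638.5941162109375, 39.04713439941406), (374.1597595214844, 97.20867156982422), 86.83648681640625))
scene green_knob 0.62 [ 0.598 -0.139  0.081] 38
scene rail (364, np.float64(0.06285177502159547), ((602.2106323242188, 42.730377197265625), (344.54632568359375, 24.146127700805664), 86.83648681640625))
[4.4164073e-02 9.9902427e-01 6.0390631e+02 3.8835140e+01]
```

View pics/crop.png

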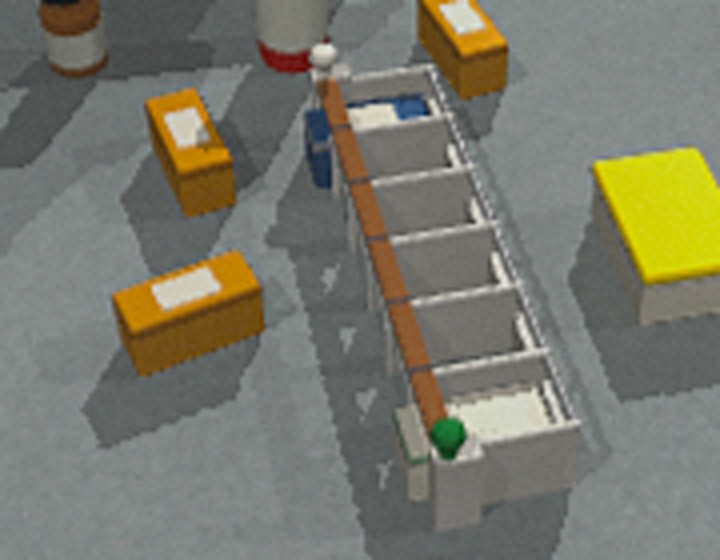

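The crop confirms the meant tin at (190,310), nearest the robot. The rack is at about (0.638, 0.040) with yaw -0.048, and the green knob is at its -y end. So the count runs rail6, rail5, rail4, and the target gap is at rack y = -29 mm. I'll move over for a wrist check.

```bash
cat >> h.py <<'E'
RC=np.array([.638,.0397]); RY=-.048
def rk(x,y):
    c,s=np.cos(RY),np.sin(RY); return RC+np.array([c*x-s*y,s*x+c*y])/1000
def go(x,y,z,ydeg):
    "offset (mm) and rotation to put TCP at x,y,z pointing down with tool y at world angle ydeg"
    t,R=pose(); M=R.as_matrix(); a=np.radians(ydeg); ey=np.array([np.cos(a),np.sin(a),0]); ez=np.array([0,0,-1.]); T=np.stack([np.cross(ey,ez),ey,ez],1)
    print('offset',((np.array([x,y,z])-t)@M*1000).round(1),'rot',Ro.from_matrix(M.T@T).as_rotvec().round(3))
E
python3 -c "
from h import *
go(.54,-.03,.30,87.25); go(.54,-.03,.30,267.25)"
```

```text
offset [-497.4 -412.8  -68.7] rot [-0.    -0.    -0.411]
offset [-497.4 -412.8  -68.7] rot [-0.     0.     2.731]
```

Request:
jog_arm --motion '[{"jaw": 1,"offset": [-497,-413,-69],"rotation": [0,0,-0.41]},{"jaw": 1,"offset": [-497,-413,-69],"rotation": [0,0,-0.41]},{"jaw": 1,"offset": [-497,-413,-69],"rotation": [0,0,-0.41]},{"jaw": 1,"offset": [-497,-413,-69],"rotation": [0,0,-0.41]},{"jaw": 1,"offset": [-497,-413,-69],"rotation": [0,0,-0.41]}]'

```text
time_s: 1.7
tcp_pos: [0.3784, 0.3313, 0.2583]
ee_rot: [0.0, 0.024, 1.0, 0.0]
contact_force: [0.6, -0.7, 0.2]
gripper_width: 0.0124
finger_force: 0.0
```

```bash
python3 -c "
from h import *
print(env.sense()['joints'],pose()[0]); go(.54,-.03,.30,87.25)"
```

```text
[-0.85696626  0.10482856  0.08132632  1.6569832  -0.00883941  1.37949809
  0.74778303] [0.37838331 0.33129973 0.25826025]
offset [-179.  -353.   -41.9] rot [ 0.001  0.    -0.001]
```

Request:
jog_arm --motion '[{"jaw": 1,"offset": [-179,-353,-42],"rotation": [0,0,0]},{"jaw": 1,"offset": [-179,-353,-42],"rotation": [0,0,0]},{"jaw": 1,"offset": [-179,-353,-42],"rotation": [0,0,0]},{"jaw": 1,"offset": [-179,-353,-42],"rotation": [0,0,0]},{"jaw": 1,"offset": [-179,-353,-42],"rotation": [0,0,0]}]'

```text
time_s: 2.2
tcp_pos: [0.4797, 0.1043, 0.2848]
ee_rot: [0.0, 0.024, 1.0, 0.0]
contact_force: [1.4, 0.6, -0.5]
gripper_width: -0.0
finger_force: 0.0
```

Request:
jog_arm --motion '[{"jaw": 1,"offset": [-53,-106,-13],"rotation": [0,0,0]},{"jaw": 1,"offset": [-53,-106,-13],"rotation": [0,0,0]},{"jaw": 1,"offset": [-53,-106,-13],"rotation": [0,0,0]},{"jaw": 1,"offset": [-53,-106,-13],"rotation": [0,0,0]},{"jaw": 1,"offset": [-53,-106,-13],"rotation": [0,0,0]}]'

```text
time_s: 2.7
tcp_pos: [0.527, -0.0018, 0.2971]
ee_rot: [-0.0, 0.025, 1.0, 0.0]
contact_force: [0.6, 1.0, 0.2]
gripper_width: 0.0002
finger_force: 0.0
```

```bash
python3 - <<'E'
from h import *
print(env.sense()['joints'].round(2) if hasattr(env.sense()['joints'],'round') else env.sense()['joints'],pose()[0])
im,d=snapshot('wrist'); cv2.imwrite('pics/w1.png',im[:,:,::-1]); W=cloud('wrist',d); np.save('pics/w1.npy',W)
for q in ["tea_tin","rack","green_knob"]:
    for b in masks_of('wrist',q):
        P=W[b['mask']&(d>0)]
        print(q,round(b['conf'],2),top(P,.040,.055) if q=='tea_tin' else top(P,.058,.07) if q=='rack' else np.median(P,0).round(3))
hsv=cv2.cvtColor(im,cv2.COLOR_RGB2HSV)
m=(hsv[...,0]<18)&(hsv[...,1]>90)&(W[...,2]>.056)&(W[...,2]<.072)
P=W[m]; print('rail',top(P,.056,.072),cv2.fitLine((P[:,:2]*1000).astype(np.float32),cv2.DIST_HUBER,0,.01,.01).ravel())
for n in(-145,-87,-29): print(n,rk(-36,n))
E
```

```text
[-0.43  0.15  0.43  1.54 -0.06  1.47  1.52] [ 0.52699436 -0.00180992  0.29706395]
tea_tin 0.98 (1820, np.float64(0.045818638114782206), ((503.35626220703125, 213.42575073242188), (40.78923797607422, 90.01578521728516), 6.1886982917785645))
tea_tin 0.7 (1923, np.float64(0.04571833745895976), ((473.9241638183594, 54.12921142578125), (90.81623077392578, 41.120201110839844), 11.366828918457031))
rack 0.58 (3605, np.float64(0.06312540343272835), ((636.243408203125, 43.549591064453125), (373.21697998046875, 90.1165771484375), 87.24813842773438))
green_knob 0.53 [0.603 0.13  0.064]
green_knob 0.45 [ 0.589 -0.132  0.084]
rail (2035, np.float64(0.06373467281288997), ((601.657958984375, 44.91407775878906), (346.5921630859375, 17.867347717285156), 86.97286987304688)) [4.8352528e-02 9.9883032e-01 6.0005707e+02 4.4713814e+01]
-145 [ 0.59508414 -0.10340566]
-87 [ 0.59786707 -0.04547246]
-29 [0.60065    0.01246074]
```

View pics/w1.png

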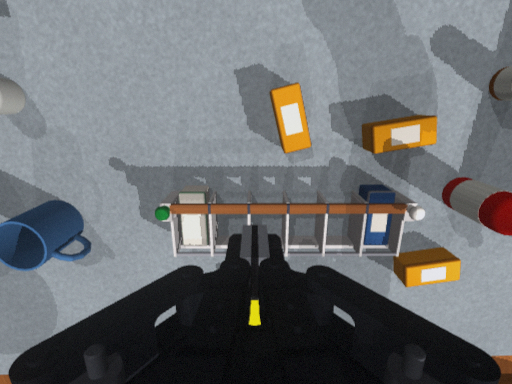

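The wrist view shows the green knob at (162,213), the cream tin in the first gap at (193,220), and the tea tin at (291,118). It agrees with the fixed cameras to about 3 mm, so I'll use the mean. Next I'll descend over rail6.

```bash
sed -i 's/^RC=.*;/RC=np.array([.637,.0415]);/' h.py; python3 -c "
from h import *
x,y=rk(-36,-145);print(x,y); go(x,y,.12,87.25); go(x,y,.08,87.25); print(rk(-36,-87),rk(-36,-29))"
```

```text
0.5940841363701163 -0.10160565554477999
offset [-72.  -98.1 177. ] rot [ 0.    -0.     0.002]
offset [-72.  -98.1 217. ] rot [ 0.    -0.     0.002]
[ 0.59686707 -0.04367246] [0.59965    0.01426074]
```

Request:
jog_arm --motion '[{"jaw": 1,"offset": [-36,-49,60],"rotation": [0,0,0]},{"jaw": 1,"offset": [-72,-98,90],"rotation": [0,0,0]},{"jaw": 1,"offset": [-72,-98,130],"rotation": [0,0,0]},{"jaw": 1,"offset": [-72,-98,170],"rotation": [0,0,0]},{"jaw": 1,"offset": [-72,-98,200],"rotation": [0,0,0]}]'

```text
time_s: 3.4
tcp_pos: [0.5947, -0.1044, 0.0955]
ee_rot: [0.0, 0.025, 1.0, -0.0]
contact_force: [1.0, 1.4, -0.2]
gripper_width: -0.0003
finger_force: 0.0
```

Request:
jog_arm --motion '[{"jaw": 1,"offset": [0,0,20],"rotation": [0,0,0]},{"jaw": 1,"offset": [0,0,20],"rotation": [0,0,0]}]'

```text
time_s: 3.6
tcp_pos: [0.5916, -0.1019, 0.0732]
ee_rot: [-0.004, 0.024, 1.0, 0.0]
contact_force: [-0.3, -0.4, 0.2]
gripper_width: -0.0003
finger_force: 0.0
```

```bash
python3 -c "
from h import *
x,y=rk(-36,-145); go(x,y,.064,87.25); print(env.sense()['joints'])"
```

```text
offset [-2.6  0.4  9.2] rot [ 0.    -0.007  0.001]
[-0.22176675  0.4861885   0.44981285  1.64751263 -0.23324281  1.0691243
  1.82045613]
```

Request:
jog_arm --motion '[{"jaw": 1,"offset": [0,0,3],"rotation": [0,0,0]},{"jaw": 1,"offset": [0,0,6],"rotation": [0,0,0]},{"jaw": 1,"offset": [0,0,6],"rotation": [0,0,0]}]'

```text
time_s: 3.9
tcp_pos: [0.5951, -0.1032, 0.0726]
ee_rot: [0.001, 0.024, 1.0, 0.0]
contact_force: [-0.1, -0.1, -0.6]
gripper_width: -0.0002
finger_force: 0.0
```

Request:
jog_arm --motion '[{"jaw": 1,"offset": [0,0,1.5],"rotation": [0,0,0]},{"jaw": 1,"offset": [0,0,3],"rotation": [0,0,0]},{"jaw": 1,"offset": [0,0,3],"rotation": [0,0,0]}]'

```text
time_s: 4.2
tcp_pos: [0.5942, -0.1035, 0.0683]
ee_rot: [0.0, 0.024, 1.0, 0.0]
contact_force: [-0.5, 0.0, 0.4]
gripper_width: -0.0003
finger_force: 0.0
```

Request:
jog_arm --motion '[{"jaw": 1,"offset": [0,0,2],"rotation": [0,0,0]},{"jaw": 1,"offset": [0,0,4],"rotation": [0,0,0]},{"jaw": 1,"offset": [0,0,4],"rotation": [0,0,0]}]'

```text
time_s: 4.5
tcp_pos: [0.5942, -0.1036, 0.0642]
ee_rot: [0.0, 0.024, 1.0, -0.0]
contact_force: [-0.2, 0.1, 1.3]
gripper_width: 0.0002
finger_force: 1.0
```

Request:
jog_arm --motion '[{"jaw": 1,"offset": [0,0,1],"rotation": [0,0,0]},{"jaw": 1,"offset": [0,0,1],"rotation": [0,0,0]}]'

```text
time_s: 4.7
tcp_pos: [0.5943, -0.1036, 0.0641]
ee_rot: [0.0, 0.024, 1.0, 0.0]
contact_force: [-4.1, 1.0, 9.5]
gripper_width: 0.0001
finger_force: 5.0
```

Contact on rail6 at about 9 N. I'll slide along to rail5, then rail4.

Request:
jog_arm --motion '[{"jaw": 1,"offset": [0,12,0],"rotation": [0,0,0]},{"jaw": 1,"offset": [0,24,0],"rotation": [0,0,0]},{"jaw": 1,"offset": [0,36,0],"rotation": [0,0,0]},{"jaw": 1,"offset": [0,48,0],"rotation": [0,0,0]},{"jaw": 1,"offset": [0,58,0],"rotation": [0,0,0]}]'

```text
time_s: 5.2
tcp_pos: [0.5979, -0.0466, 0.0642]
ee_rot: [0.001, 0.025, 1.0, -0.001]
contact_force: [-0.5, -4.1, 5.1]
gripper_width: -0.0004
finger_force: 2.9
```

Request:
jog_arm --motion '[{"jaw": 1,"offset": [0,0,0],"rotation": [0,0,0]},{"jaw": 1,"offset": [0,0,0],"rotation": [0,0,0]}]'

```text
time_s: 5.4
tcp_pos: [0.5981, -0.0446, 0.0642]
ee_rot: [0.001, 0.024, 1.0, 0.0]
contact_force: [-0.3, 2.1, 5.4]
gripper_width: -0.0002
finger_force: 3.1
```

Request:
jog_arm --motion '[{"jaw": 1,"offset": [0,12,0],"rotation": [0,0,0]},{"jaw": 1,"offset": [0,24,0],"rotation": [0,0,0]},{"jaw": 1,"offset": [0,36,0],"rotation": [0,0,0]},{"jaw": 1,"offset": [0,46,0],"rotation": [0,0,0]},{"jaw": 1,"offset": [0,54,0],"rotation": [0,0,0]}]'

```text
time_s: 5.9
tcp_pos: [0.6006, 0.0075, 0.0642]
ee_rot: [0.001, 0.025, 1.0, -0.001]
contact_force: [-0.6, -4.7, 6.6]
gripper_width: 0.0001
finger_force: 3.4
```

Request:
jog_arm --motion '[{"jaw": 1,"offset": [0,1,0.5],"rotation": [0,0,0]},{"jaw": 1,"offset": [0,1,0.5],"rotation": [0,0,0]}]'

```text
time_s: 6.1
tcp_pos: [0.6007, 0.009, 0.0641]
ee_rot: [0.001, 0.025, 1.0, -0.0]
contact_force: [-1.7, -1.5, 10.8]
gripper_width: -0.0002
finger_force: 5.3
```

Rail4 is touched well within its length, so the count is done. I'll lift and go over the tin.

Request:
jog_arm --motion '[{"jaw": 1,"offset": [0,0,-20],"rotation": [0,0,0]},{"jaw": 1,"offset": [0,0,-60],"rotation": [0,0,0]},{"jaw": -1,"offset": [0,0,-65],"rotation": [0,0,0]}]'

```text
time_s: 6.4
tcp_pos: [0.6022, 0.0093, 0.1322]
ee_rot: [0.003, 0.024, 1.0, 0.0]
contact_force: [0.6, -1.0, 0.6]
gripper_width: 0.013
finger_force: 0.0
```

```bash
python3 -c "
from h import *
go(.4505,.0465,.125,101.5)"
```

```text
offset [153.4  29.7   6.2] rot [ 0.     0.007 -0.25 ]
```

Request:
jog_arm --motion '[{"jaw": -1,"offset": [45,8,0],"rotation": [0,0,-0.08]},{"jaw": -1,"offset": [90,18,0],"rotation": [0,0,-0.16]},{"jaw": -1,"offset": [130,25,0],"rotation": [0,0,-0.25]},{"jaw": -1,"offset": [153,30,5],"rotation": [0,0,-0.25]},{"jaw": -1,"offset": [153,30,5],"rotation": [0,0,-0.25]}]'

```text
time_s: 6.9
tcp_pos: [0.4451, 0.048, 0.1218]
ee_rot: [-0.001, -0.102, 0.995, 0.001]
contact_force: [-0.7, -0.1, -0.1]
gripper_width: 0.0847
finger_force: 0.0
```

```bash
python3 - <<'E'
from h import *
go(.4505,.0465,.012,101.5); print(env.sense()['joints'])
im,d=snapshot('side'); W=cloud('side',d)
cv2.imwrite('pics/s2.png',im[:,:,::-1])
E
```

```text
offset [ -5.3  -2.7 109.7] rot [ 0.001 -0.002  0.003]
[-0.53783048  0.09139618  0.38210267  1.99547525 -0.04049483  1.06409953
  1.63697146]
```

View pics/s2.png

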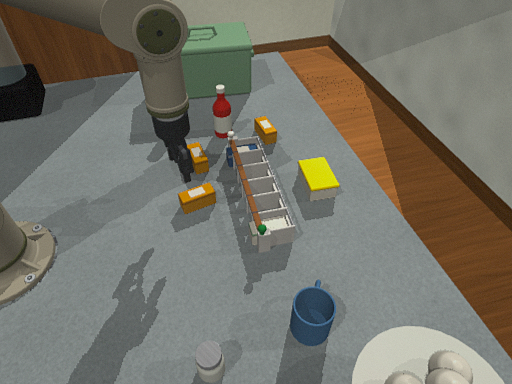

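The gripper hovers above the tin at (185,165), with the tin undisturbed at (197,198). I'll descend with open jaws astride its near half.

Request:
jog_arm --motion '[{"jaw": -1,"offset": [-5,-3,20],"rotation": [0,0,0]},{"jaw": -1,"offset": [-5,-3,45],"rotation": [0,0,0]},{"jaw": -1,"offset": [-5,-3,65],"rotation": [0,0,0]},{"jaw": -1,"offset": [-5,-3,80],"rotation": [0,0,0]},{"jaw": -1,"offset": [-5,-3,85],"rotation": [0,0,0]}]'

```text
time_s: 7.45
tcp_pos: [0.4539, 0.0442, 0.0362]
ee_rot: [-0.001, -0.1, 0.995, -0.001]
contact_force: [0.6, 0.8, -0.2]
gripper_width: 0.0855
finger_force: 0.0
```

Request:
jog_arm --motion '[{"jaw": -1,"offset": [0,0,10],"rotation": [0,0,0]},{"jaw": -1,"offset": [0,0,22],"rotation": [0,0,0]},{"jaw": -1,"offset": [0,0,22],"rotation": [0,0,0]}]'

```text
time_s: 7.75
tcp_pos: [0.4532, 0.0446, 0.0144]
ee_rot: [-0.001, -0.1, 0.995, -0.0]
contact_force: [-0.5, 0.5, -0.3]
gripper_width: 0.0855
finger_force: 0.0
```

Close gently.

Request:
jog_arm --motion '[{"jaw": 0.0,"offset": [0,0,0],"rotation": [0,0,0]},{"jaw": 0.0,"offset": [0,0,0],"rotation": [0,0,0]},{"jaw": 0.0,"offset": [0,0,0],"rotation": [0,0,0]},{"jaw": 0.1,"offset": [0,0,0],"rotation": [0,0,0]},{"jaw": 0.1,"offset": [0,0,0],"rotation": [0,0,0]}]' --squeeze 20

```text
time_s: 8.25
tcp_pos: [0.4543, 0.0451, 0.0163]
ee_rot: [0.0, -0.101, 0.995, 0.0]
contact_force: [-1.7, 1.0, 6.6]
gripper_width: 0.04
finger_force: 20.1
```

```bash
python3 - <<'E'
from h import *
s=env.sense(); print(s['gripper_width'],s['finger_force'],s['contact_force'])
im,d=snapshot('side'); W=cloud('side',d)
for b in masks_of('side','tea_tin'): print(round(b['conf'],2),top(W[b['mask']&(d>0)],.042,.055))
# target: tool offset (in tin frame -25) -> tin center at rack (-115,-29)
x,y=rk(-115-25,-29); z=pose()[0][2]; go(x,y,z,87.25)
E
```

```text
0.039999149746541875 20.134032368659973 [-1.7357677   0.96232935  6.63188035]
0.68 (88, np.float64(0.04487596591057676), ((512.5247192382812, 196.519775390625), (23.416128158569336, 63.288734436035156), 8.306435585021973))
0.62 (213, np.float64(0.0446905288028707), ((735.207763671875, 283.3792419433594), (41.440650939941406, 94.20130157470703), 7.55785608291626))
0.61 (1, np.float64(0.05089016792434535), ((606.558349609375, -75.87720489501953), (0.0, 0.0), 0.0))
offset [-35.5 -33.6   0. ] rot [0.    0.001 0.25 ]
```

Request:
jog_arm --motion '[{"jaw": 0.1,"offset": [-7,-7,0],"rotation": [0,0,0.05]},{"jaw": 0.1,"offset": [-14,-14,0],"rotation": [0,0,0.1]},{"jaw": 0.1,"offset": [-21,-21,0],"rotation": [0,0,0.15]},{"jaw": 0.1,"offset": [-28,-28,0],"rotation": [0,0,0.2]},{"jaw": 0.1,"offset": [-35,-34,0],"rotation": [0,0,0.25]}]'

```text
time_s: 8.85
tcp_pos: [0.4951, 0.0191, 0.0163]
ee_rot: [-0.0, 0.025, 1.0, 0.001]
contact_force: [-4.6, 1.9, 9.6]
gripper_width: 0.0402
finger_force: 19.9
```

Request:
jog_arm --motion '[{"jaw": 0.1,"offset": [0,0,0],"rotation": [0,0,0]},{"jaw": 0.1,"offset": [0,0,0],"rotation": [0,0,0]}]'

```text
time_s: 9.05
tcp_pos: [0.4962, 0.0182, 0.0163]
ee_rot: [0.001, 0.024, 1.0, -0.0]
contact_force: [2.2, -0.3, 3.9]
gripper_width: 0.04
finger_force: 20.8
```

```bash
python3 - <<'E'
from h import *
im,d=snapshot('side'); W=cloud('side',d); cv2.imwrite('pics/s3.png',cv2.resize(im[120:260,150:330],None,fx=4,fy=4,interpolation=cv2.INTER_CUBIC)[:,:,::-1])
for n in('side','scene'):
    if n=='scene': im,d=snapshot(n); W=cloud(n,d)
    hsv=cv2.cvtColor(im,cv2.COLOR_RGB2HSV)
    m=(abs(W[...,0]-.52)<.07)&(abs(W[...,1]-.01)<.09)&(W[...,2]>.041)&(W[...,2]<.05)&(hsv[...,1]>60)&(hsv[...,0]<30)
    P=W[m]; print(n,len(P),cv2.minAreaRect((P[:,:2]*1000).astype(np.float32)))
x,y=rk(-105,-29); z=pose()[0][2]; go(x,y,z,87.25); x,y=rk(-72,-29);go(x,y,z,87.25); print(rk(-115,-29))
E
```

```text
side 223 ((517.7261352539062, 15.576261520385742), (41.731422424316406, 89.41716766357422), 88.79976654052734)
scene 131 ((516.2889404296875, 16.10525131225586), (39.90031433105469, 93.2911605834961), 86.51599884033203)
offset [-34.8   0.9   0.1] rot [-0.     0.002 -0.   ]
offset [-67.8   0.9   0.2] rot [-0.     0.002 -0.   ]
[0.52074099 0.01805128]
```

View pics/s3.png

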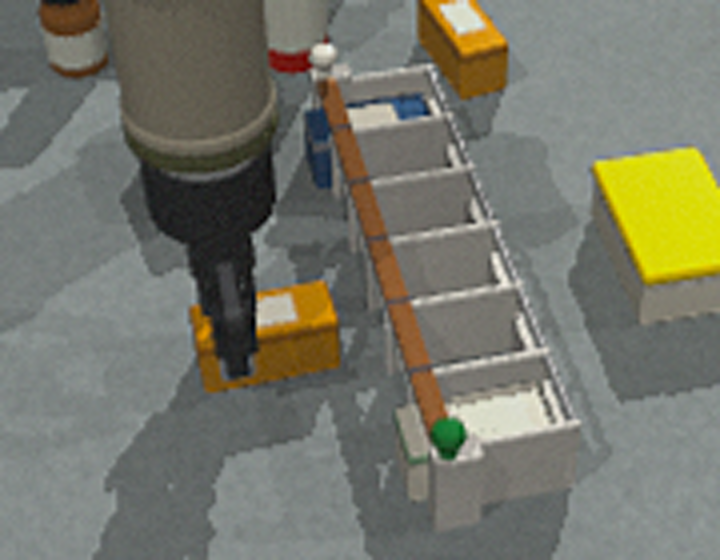

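The tin is square in front of the third gap, within about 1 mm of its centre line; in the crop the tin is at (270,335) and the gap mouth is at about (400,290). I'll slide it forward 70 mm into the mouth.

Request:
jog_arm --motion '[{"jaw": 0.1,"offset": [-9,0.3,0],"rotation": [0,0,0]},{"jaw": 0.1,"offset": [-18,0.5,0],"rotation": [0,0,0]},{"jaw": 0.1,"offset": [-27,0.5,0],"rotation": [0,0,0]},{"jaw": 0.1,"offset": [-35,0.5,0],"rotation": [0,0,0]},{"jaw": 0.1,"offset": [-35,0.5,0],"rotation": [0,0,0]}]'

```text
time_s: 9.65
tcp_pos: [0.5299, 0.0178, 0.016]
ee_rot: [-0.0, 0.024, 1.0, 0.0]
contact_force: [-0.6, 0.5, 6.8]
gripper_width: 0.0398
finger_force: 21.3
```

Request:
jog_arm --motion '[{"jaw": 0.1,"offset": [-9,0,0],"rotation": [0,0,0]},{"jaw": 0.1,"offset": [-18,0,0],"rotation": [0,0,0]},{"jaw": 0.1,"offset": [-27,0,0],"rotation": [0,0,0]},{"jaw": 0.1,"offset": [-33,0,0],"rotation": [0,0,0]},{"jaw": 0.1,"offset": [-33,0,0],"rotation": [0,0,0]}]'

```text
time_s: 10.15
tcp_pos: [0.5626, 0.0161, 0.0159]
ee_rot: [-0.001, 0.024, 1.0, 0.0]
contact_force: [-0.1, 0.1, 8.1]
gripper_width: 0.0397
finger_force: 21.4
```

```bash
python3 - <<'E'
from h import *
im,d=snapshot('side'); W=cloud('side',d); cv2.imwrite('pics/s4.png',cv2.resize(im[120:260,150:330],None,fx=4,fy=4,interpolation=cv2.INTER_CUBIC)[:,:,::-1])
E
```

```text
(no output)
```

View pics/s4.png

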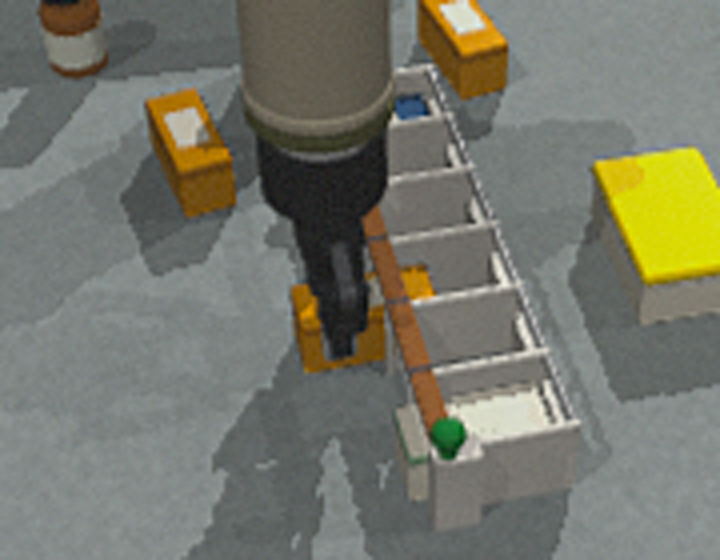

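The tin's nose shows in the third gap at (410,280). I'll release, rise, back off, close, and push from behind.

Request:
jog_arm --motion '[{"jaw": -0.6,"offset": [0,0,0],"rotation": [0,0,0]},{"jaw": -0.6,"offset": [0,0,0],"rotation": [0,0,0]},{"jaw": -0.6,"offset": [0,0,-10],"rotation": [0,0,0]},{"jaw": -0.6,"offset": [0,0,-40],"rotation": [0,0,0]},{"jaw": -0.6,"offset": [0,0,-75],"rotation": [0,0,0]}]'

```text
time_s: 10.7
tcp_pos: [0.5615, 0.0156, 0.0908]
ee_rot: [-0.002, 0.024, 1.0, -0.0]
contact_force: [0.9, 0.5, 0.4]
gripper_width: 0.0681
finger_force: 0.0
```

Request:
jog_arm --motion '[{"jaw": 1,"offset": [25,0,0],"rotation": [0,0,0]},{"jaw": 1,"offset": [54,0,0],"rotation": [0,0,0]},{"jaw": 1,"offset": [54,0,0],"rotation": [0,0,0]},{"jaw": 1,"offset": [54,0,0],"rotation": [0,0,0]},{"jaw": 1,"offset": [54,0,0],"rotation": [0,0,0]}]'

```text
time_s: 11.2
tcp_pos: [0.5098, 0.0184, 0.0912]
ee_rot: [0.001, 0.024, 1.0, 0.0]
contact_force: [-0.6, -0.3, 0.3]
gripper_width: -0.0
finger_force: 0.0
```

```bash
python3 - <<'E'
from h import *
s=env.sense(); print(s['gripper_width'],s['tcp_pos'])
for n in('side','scene'):
    im,d=snapshot(n); W=cloud(n,d)
    hsv=cv2.cvtColor(im,cv2.COLOR_RGB2HSV)
    m=(W[...,0]>.49)&(W[...,0]<.66)&(abs(W[...,1]-.01)<.04)&(W[...,2]>.041)&(W[...,2]<.05)&(hsv[...,1]>60)&(hsv[...,0]<30)
    P=W[m]; print(n,len(P),P.min(0),P.max(0),cv2.minAreaRect((P[:,:2]*1000).astype(np.float32)))
print(rk(-100,-29)); x,y=rk(-120,-29); go(x,y,.018,87.25)
E
```

```text
-7.256257234900508e-06 [0.5098014  0.01838007 0.09119448]
side 241 [ 0.53833685 -0.01831687  0.04104626] [0.62891095 0.03511512 0.04836473] ((583.0457153320312, 9.181066513061523), (49.216976165771484, 89.71369934082031), 84.3394546508789)
scene 138 [ 0.54055763 -0.00910256  0.04104812] [0.63251453 0.03476646 0.04837579] ((586.2198486328125, 13.077970504760742), (40.67401885986328, 91.376708984375), 86.97209167480469)
[0.53572371 0.01733156]
offset [-5.9  0.4 72.9] rot [-0.     0.    -0.001]
```

Request:
jog_arm --motion '[{"jaw": 1,"offset": [0,0,25],"rotation": [0,0,0]},{"jaw": 1,"offset": [0,0,50],"rotation": [0,0,0]},{"jaw": 1,"offset": [0,0,70],"rotation": [0,0,0]},{"jaw": 1,"offset": [0,0,73],"rotation": [0,0,0]},{"jaw": 1,"offset": [0,0,73],"rotation": [0,0,0]}]'

```text
time_s: 11.8
tcp_pos: [0.5089, 0.018, 0.0174]
ee_rot: [-0.001, 0.025, 1.0, -0.0]
contact_force: [0.3, -0.7, 1.0]
gripper_width: 0.0003
finger_force: 0.0
```

Request:
jog_arm --motion '[{"jaw": 1,"offset": [-8,0,0],"rotation": [0,0,0]},{"jaw": 1,"offset": [-16,0,0],"rotation": [0,0,0]},{"jaw": 1,"offset": [-24,0,0],"rotation": [0,0,0]},{"jaw": 1,"offset": [-32,0,0],"rotation": [0,0,0]},{"jaw": 1,"offset": [-38,0,0],"rotation": [0,0,0]}]'

```text
time_s: 12.3
tcp_pos: [0.5479, 0.0164, 0.018]
ee_rot: [0.0, 0.024, 1.0, 0.0]
contact_force: [-1.8, 0.3, -0.3]
gripper_width: 0.0001
finger_force: 0.8
```

Request:
jog_arm --motion '[{"jaw": 1,"offset": [-6,0,0],"rotation": [0,0,0]},{"jaw": 1,"offset": [-12,0,0],"rotation": [0,0,0]},{"jaw": 1,"offset": [-18,0,0],"rotation": [0,0,0]},{"jaw": 1,"offset": [-18,0,0],"rotation": [0,0,0]}]'

```text
time_s: 12.7
tcp_pos: [0.5659, 0.0155, 0.0177]
ee_rot: [0.0, 0.024, 1.0, -0.0]
contact_force: [-0.0, -0.0, -0.2]
gripper_width: -0.0001
finger_force: 0.0
```

Now in small steps until the backstop pushes back.

Request:
jog_arm --motion '[{"jaw": 1,"offset": [-2,0,0],"rotation": [0,0,0]},{"jaw": 1,"offset": [-4,0,0],"rotation": [0,0,0]},{"jaw": 1,"offset": [-6,0,0],"rotation": [0,0,0]},{"jaw": 1,"offset": [-6,0,0],"rotation": [0,0,0]}]'

```text
time_s: 13.1
tcp_pos: [0.5711, 0.0153, 0.0177]
ee_rot: [0.0, 0.024, 1.0, -0.0]
contact_force: [-0.8, -0.1, -0.2]
gripper_width: 0.0003
finger_force: 0.0
```

Request:
jog_arm --motion '[{"jaw": 1,"offset": [-1,0,0],"rotation": [0,0,0]},{"jaw": 1,"offset": [-2,0,0],"rotation": [0,0,0]},{"jaw": 1,"offset": [-2,0,0],"rotation": [0,0,0]}]'

```text
time_s: 13.4
tcp_pos: [0.573, 0.0152, 0.0177]
ee_rot: [0.0, 0.024, 1.0, 0.0]
contact_force: [-0.3, -0.2, 0.9]
gripper_width: -0.0003
finger_force: 0.3
```

Request:
jog_arm --motion '[{"jaw": 1,"offset": [-1,0,0],"rotation": [0,0,0]},{"jaw": 1,"offset": [-2,0,0],"rotation": [0,0,0]},{"jaw": 1,"offset": [-2,0,0],"rotation": [0,0,0]}]'

```text
time_s: 13.7
tcp_pos: [0.5745, 0.0151, 0.0176]
ee_rot: [-0.0, 0.024, 1.0, 0.0]
contact_force: [-4.0, -0.2, 2.0]
gripper_width: 0.0
finger_force: 1.8
```

Request:
jog_arm --motion '[{"jaw": 1,"offset": [-1,0,0],"rotation": [0,0,0]},{"jaw": 1,"offset": [-2,0,0],"rotation": [0,0,0]},{"jaw": 1,"offset": [-2,0,0],"rotation": [0,0,0]}]'

```text
time_s: 14.0
tcp_pos: [0.5745, 0.0151, 0.0172]
ee_rot: [-0.003, 0.024, 1.0, 0.0]
contact_force: [-11.5, 1.0, 7.4]
gripper_width: -0.0001
finger_force: 5.9
```

It is firmly against the backstop: 11 N and no more travel. I'll back away and check.

Request:
jog_arm --motion '[{"jaw": 1,"offset": [10,0,0],"rotation": [0,0,0]},{"jaw": 1,"offset": [40,0,0],"rotation": [0,0,0]},{"jaw": 1,"offset": [60,0,-20],"rotation": [0,0,0]},{"jaw": 1,"offset": [80,0,-60],"rotation": [0,0,0]},{"jaw": 1,"offset": [80,0,-100],"rotation": [0,0,0]}]'

```text
time_s: 14.5
tcp_pos: [0.4941, 0.0187, 0.118]
ee_rot: [-0.001, 0.024, 1.0, -0.0]
contact_force: [1.0, 0.3, 0.5]
gripper_width: 0.0004
finger_force: 0.0
```

Request:
jog_arm --motion '[{"jaw": 1,"offset": [0,40,-40],"rotation": [0,0,0]},{"jaw": 1,"offset": [0,80,-80],"rotation": [0,0,0]},{"jaw": 1,"offset": [0,100,-100],"rotation": [0,0,0]},{"jaw": 1,"offset": [0,100,-100],"rotation": [0,0,0]}]'

```text
time_s: 14.9
tcp_pos: [0.5037, 0.1246, 0.2221]
ee_rot: [0.004, 0.021, 1.0, 0.003]
contact_force: [-0.1, 0.1, -0.9]
gripper_width: -0.0
finger_force: 0.0
```

```bash
python3 - <<'E'
from h import *
for n in('side','scene'):
    im,d=snapshot(n); W=cloud(n,d)
    if n=='side': cv2.imwrite('pics/s5.png',cv2.resize(im[120:260,150:330],None,fx=4,fy=4,interpolation=cv2.INTER_CUBIC)[:,:,::-1])
    hsv=cv2.cvtColor(im,cv2.COLOR_RGB2HSV)
    m=(W[...,0]>.54)&(W[...,0]<.7)&(abs(W[...,1]-.01)<.04)&(W[...,2]>.041)&(W[...,2]<.05)&(hsv[...,1]>60)&(hsv[...,0]<30)
    P=W[m]; q=((P[:,:2]-[.638,.0397])@np.array([[np.cos(RY),-np.sin(RY)],[np.sin(RY),np.cos(RY)]]))*1000
    print(n,len(P),'rack frame 1..99%',np.percentile(q,[1,50,99],axis=0).round(1).tolist())
E
```

```text
side 161 rack frame 1..99% [[-51.4, -49.9], [9.6, -24.2], [37.6, -8.5]]
scene 136 rack frame 1..99% [[-49.1, -49.6], [-3.0, -30.6], [41.4, -9.5]]
```

View pics/s5.png

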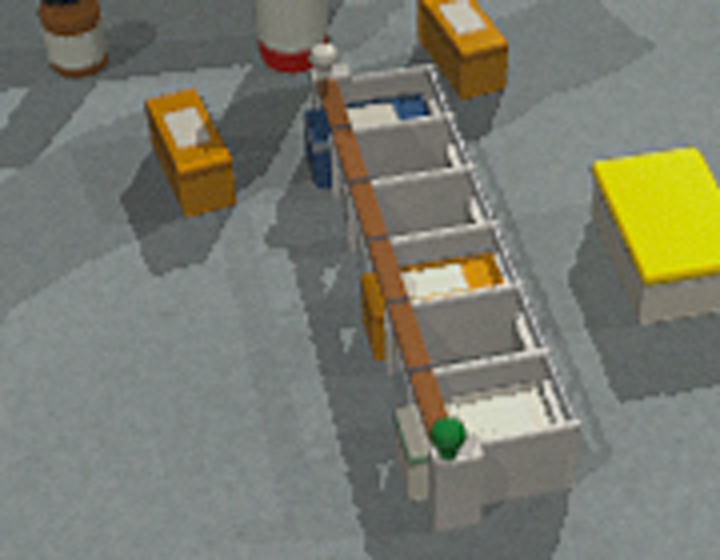

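The tin is fully home in the third gap from the green knob, at crop (450,280): its near end is at rack x of about -50 mm and it spans y from -50 to -9 mm. The other things in this crop are where they were, and the arm is clear, so I'm handing in.

```bash
python3 -c "
from workcell import env
print(env.sign_off())"
```

```text
the job is handed in; nothing more can be done
None
```

I touched the rail over the first, second and third gaps from the green knob in turn, slid the tea tin fully home into the third gap, and handed the job in at about 15 s; I lightly gripped the tin to line it up and start it into the gap before pushing it home from behind, and sign-off gave no verdict.

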